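# Sweep the stave offcuts into the catch tray

### The arm

A 7-joint arm with a two-finger parallel gripper is mounted at the origin on the work surface. World frame = base frame: x ahead of the robot, y to its left, z up, the work surface at z = 0. Lengths are in m, angles in rad, forces in N, time in s.
With the tool pointing down it reaches from about 0.4 to 0.875 m from the base axis. Payload 4.4 kg.
Tool frame: the origin (TCP) lies midway between the tips of the shut fingers; the grasp point (between the pads) lies 19 mm behind it; z points along the fingers, x is the direction in which the jaws open and shut, and the axes are right-handed (so a half turn about z gives the same grasp; the last joint's range is limited). The gripper opens to 85 mm and grips with 20 to 120 N. Pads are 22 mm wide; open, the fingers measure 114 mm over their backs; the gripper's body (76 mm by 85 mm) begins 54 mm behind the grasp point. The pads swing forward as they close: fully open they stand 13 mm farther back than shut.
Start: joints at [-0.066, 0.628, 0.038, 1.517, -0.027, 0.996, -0.02], TCP at [0.65, 0, 0.231] pointing down, gripper open.
Joint ranges: [-3.06, 3.06], [-0.37, 2.12], [-1.25, 1.32], [0.18, 2.47], [-1.1, 4.24], [0.23, 1.98], [-2.94, 2.94]. Speed limits (rad/s): [2.57, 2.57, 3.14, 3.14, 3.14, 3.14, 3.14].

### API

Orientations are given as a unit quaternion [x, y, z, w].
In Python, from bench import readout, vision, finish_job gives the robot as it stands. The module is installed in compiled form; this text tells all that it offers.
- The arm moves only by the tool move_arm, never from a script. Its argument "deltas" is a list of rows, each an object of numbers: "dx", "dy", "dz": the shift along the tool's x, y, z in cm; "roll": the turn about the tool's z in rad; "grip": the gripper's target within -1 to 1 (shut at 1, half-way at 0, fully open at -1). A call has 1 to 5 rows; each row shifts and turns the commanded pose from where the row before left it, along the tool's axes as they then stand; what a row does not reach is not made up. A row lasts 1/10 s, in which the tool goes at most 50 mm and 8.59 degrees, less where a joint would pass 70% of its speed; a pose out of reach is approached as far as the arm can. A call is refused whole if a number of a shift passes 5 or a number of a turn 0.15, either way. A call with a gripper value outside its range is refused whole. The fingers move at their own pace and stop on an object; "force" is the grip in N (left out, the last holds). Time passes only in rows, so rows that do not move let the fingers close. It gives the time, the measured TCP pose, the force and the opening at its end, in the units of the state.
- readout.get_state(): the state, without advancing time (a new reading comes with each control period).
- vision.camera(name): name is "scene" or "side" or "wrist"; returns a dict with "color" (400x640x3 uint8, red, green, blue), "depth" (400x640 float32, m along the optical axis (not along the pixel's ray), 0 where there is no reading), "fov_y" (degrees; the focal length in pixels is half the picture's height over the tangent of half this angle, whatever the lens; pixels are square), "cx", "cy" (the principal point, pixels), "k1" (the pictures are not rectified: a ray, as slopes to the right and down, at radius r is drawn at 1 + k1 r^2 times it, then the intrinsics apply), "R" (3x3) and "t" (3): a world point X has camera coordinates R X + t. Camera axes: x right, y down, z forward; pixel columns grow to the right and rows downward; lengths in m; the calibration is good to about 2 mm. A picture is of the moment at which its call begins.
- finish_job(): hands the job in, once; it reports no verdict.
The state is a dict: "t": time; "q": joint angles; "joint_vel": joint speeds; "joint_efforts": joint torques, N m; "tool_pos": TCP position; "ee_rot": TCP orientation; "contact_force": force on the tool from outside, world axes, zero at the start; "torque": the same for the moment, N m; "opening": opening from 0.0 (shut) to 1.0 (fully open).
Only numpy, scipy, OpenCV 4.12 (cv2) and the standard library are available. Lean on these libraries where they do the work, as an engineer would, in place of code of your own. Each camera call takes 0.05 s, during which the arm holds its last target.

### The job

Clear the cooper's bench: using the fingers as a broom, sweep the three loose stave offcuts along the bench top, through the open side of the low catch tray, so that all three lie in the tray. Push them only: do not lift them, and leave the spigot, oil bottle, mallet and bucket where they are.

Things in the scene. Friction and masses are not known exactly. Their poses are not given: they have to be found in the camera images.
- offcut_long_c (a point): Longest of three pale wooden stave offcuts, a loose block 54 x 34 x 20 mm lying flat on the bench, about 26 g, with a dark groove line across its top near one end. Its point is the centre of the block, 10 mm above the bench; x along its length, y across, z up.
- offcut_mid_c (a point): Second stave offcut, a loose pale block 46 x 36 x 20 mm lying flat, about 26 g, with a dark 12 mm dot in the middle of its top. Its point is the centre of the block, 10 mm above the bench; x along its length, y across, z up.
- offcut_square_c (a point): Third stave offcut, a loose pale block 38 x 38 x 20 mm lying flat, about 26 g, plain top. Its point is the centre of the block, 10 mm above the bench; x along its length, y across, z up.
- tray: Catch tray fixed to the bench, left of the offcuts: three wooden walls 12 mm thick and 30 mm high round a sheet-metal floor flush with the bench (no step), the fourth side open. Inside 240 mm wide and 130 mm deep. Origin at the middle of the open side, at bench height; its y axis points straight into the tray (to the back wall, 130 mm in), its x axis runs along the open side (side walls at +-120 mm), z up. The tray's yaw varies.
- spigot: Bystander: turned wooden spigot standing upright, 32 mm across and 62 mm high, origin at the centre of its foot. Leave alone.
- oil: Bystander: amber oil bottle standing upright, 60 mm across and 150 mm high, origin at the centre of its foot. Leave alone.
- mallet: Bystander: wooden mallet lying down, head 70 x 120 x 70 mm (x, y, z) about the origin, which lies under the head; the handle, 26 mm thick, its axis 35 mm above the bench, runs along its -y to 215 mm from the origin. Leave alone.
- bucket: Bystander: wooden bucket with two iron hoops and two upright ears, 200 mm across at the foot, 183 mm high over the ears, origin at the centre of its foot. Leave alone.

How it is judged:
By the outcome, as a careful person would: the job done as asked, in the order asked, and still so for the second after the job is handed in, with the robot touching nothing.
It also fails if it takes over 72 s, if anything falls off the work surface, if the arm or the gripper's body presses on something with over 40 N, if the wrist force passes 120 N, or if a joint passes its speed limit or range.

## Working session

There is one attempt and no reset: what is moved stays moved. The work goes in short steps, Python scripts to look and compute and a tool call to move; the robot and the scene stay as the last step left them, time stands still between calls to the robot, and variables do not carry over. Pictures are saved under pics/ and viewed, and the job is handed in when it is done.

Besides the shell and the picture viewer there is one more tool, called after ">>>" in YAML: its name, and indented under it one key for each argument. move_arm: Moves the arm, as the interface text tells. Its arguments: {"type":"object","properties":{"deltas":{"type":"array","items":{"type":"object","properties":{"dx":{"type":"number"},"dy":{"type":"number"},"dz":{"type":"number"},"roll":{"type":"number"},"grip":{"type":"number"}}}},"force":{"type":"number"}},"required":["deltas"]}

```bash
mkdir -p pics
cat > h.py <<'E'
import numpy as np, cv2
from bench import readout, vision, finish_job
def ray(c,u,v):
    H=c["color"].shape[0]; f=H/2/np.tan(np.radians(c["fov_y"])/2)
    K=np.array([[f,0,c["cx"]],[0,f,c["cy"]],[0,0,1.]])
    p=cv2.undistortPoints(np.array([[[u,v]]],float),K,np.array([c["k1"],0,0,0.]))[0,0]
    R=np.array(c["R"]);t=np.array(c["t"])
    return -R.T@t, R.T@np.array([p[0],p[1],1.])
def onplane(c,u,v,z):
    o,d=ray(c,u,v); return o+d*(z-o[2])/d[2]
def snap(n,f):
    c=vision.camera(n); cv2.imwrite(f"pics/{f}.png",c["color"][:,:,::-1]); np.save(f"pics/{f}.npy",c,allow_pickle=True); return c
def load(f): return np.load(f"pics/{f}.npy",allow_pickle=True).item()
E
python3 - <<'E'
from h import *
for n in("scene","side","wrist"):
    c=snap(n,n+"0"); print(n,c["fov_y"],c["k1"],-np.array(c["R"]).T@c["t"])
s=readout.get_state();print(s["t"],s["tool_pos"],s["ee_rot"],s["contact_force"])
E
```

```text
scene 47.17123242757288 -0.11838815973695445 [ 1.06683351 -0.67029737  0.99951888]
side 57.45679213770165 -0.05738922406564454 [ 0.49794606 -0.46819129  0.63197386]
wrist 69.19680131707726 -0.03430647879799259 [0.65043964 0.0671755  0.37322724]
0.15 [6.4952206e-01 3.8245437e-05 2.3060000e-01] [ 9.99999725e-01 -5.90586180e-06 -7.41174651e-04  3.29437802e-06] [-0.68975086  0.07377724  0.001132  ]
```

View pics/scene0.png

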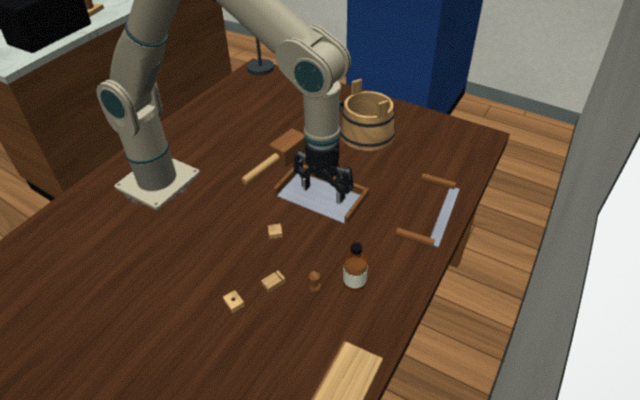

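View pics/side0.png

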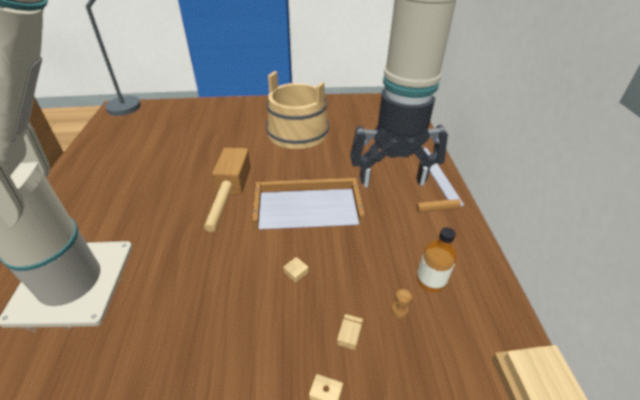

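View pics/wrist0.png

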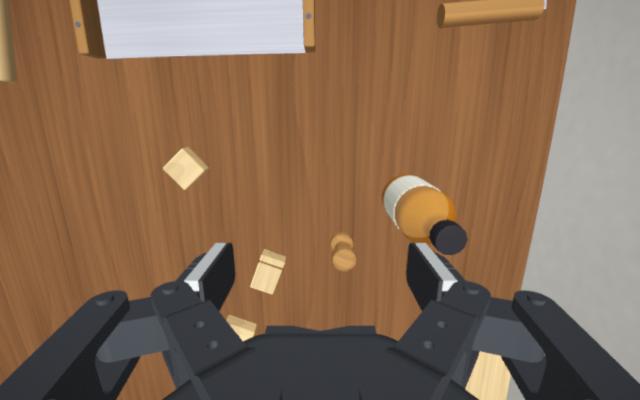

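The scene view shows the square at (275,231), long at (273,282), mid at (233,301), spigot at (315,281), bottle at (355,270), and the tray under the gripper at about (322,195). Next I'll measure these.

```bash
cat >> h.py <<'E'
def blocks(c,n):
    hsv=cv2.cvtColor(c["color"],cv2.COLOR_RGB2HSV)
    m=cv2.inRange(hsv,(12,60,150),(28,190,255))
    cs,_=cv2.findContours(m,cv2.RETR_EXTERNAL,cv2.CHAIN_APPROX_NONE)
    for k in cs:
        if cv2.contourArea(k)<40: continue
        P=np.array([onplane(c,u,v,.02)[:2] for u,v in k[:,0,:]])
        r=cv2.minAreaRect((P*1000).astype(np.float32))
        if max(r[1])>150: continue
        x,y,w,h=cv2.boundingRect(k)
        print(n,"px",x+w//2,y+h//2,"rect(mm)",np.round(r[0]),np.round(r[1]),round(r[2]))
E
python3 - <<'E'
from h import *
for n in("scene","side","wrist"): blocks(load(n+"0"),n)
c=load("side0");w=load("wrist0")
for nm,u,v in [("trayL",261,229),("trayR",358,223)]: print(nm,onplane(c,u,v,0).round(3))
for nm,u,v in [("trayL",106,58),("trayR",305,52),("Lwall outer top",80,55),("Rwall outer",314,46)]: print("w",nm,onplane(w,u,v,.0 if nm[0]=='t' else .03).round(3))
print("spigot foot side",onplane(c,401,312,0),"oil",onplane(c,433,286,0),"mallet end",onplane(c,210,225,.035))
b=cv2.resize(c["color"][160:400,200:520],None,fx=2.5,fy=2.5,interpolation=cv2.INTER_CUBIC);cv2.imwrite("pics/z.png",b[:,:,::-1])
E
```

```text
scene px 391 396 rect(mm) [ 979. -266.] [34. 13.] 29
scene px 233 300 rect(mm) [ 530. -242.] [37. 47.] 68
scene px 273 280 rect(mm) [ 580. -139.] [53. 33.] 71
scene px 275 230 rect(mm) [484.   7.] [38. 40.] 43
scene px 501 193 rect(mm) [1013.  474.] [30. 94.] 90
scene px 474 104 rect(mm) [783. 946.] [104.  26.] 1
side px 326 386 rect(mm) [ 525. -245.] [44. 50.] 68
side px 498 382 rect(mm) [ 808. -252.] [ 8. 57.] 3
side px 262 382 rect(mm) [ 422. -228.] [55. 19.] 89
side px 540 372 rect(mm) [ 885. -246.] [118.  98.] 3
side px 350 332 rect(mm) [ 575. -144.] [67. 39.] 69
side px 400 310 rect(mm) [ 673. -108.] [25. 30.] 65
side px 404 296 rect(mm) [691. -77.] [31. 33.] 12
side px 296 270 rect(mm) [479.  -0.] [52. 52.] 43
side px 443 264 rect(mm) [787.  -3.] [90. 64.] 89
side px 158 260 rect(mm) [182.  39.] [11. 90.] 2
side px 339 256 rect(mm) [572.  32.] [ 10. 103.] 2
side px 437 221 rect(mm) [817. 123.] [24. 59.] 3
side px 104 227 rect(mm) [ 40. 144.] [95. 42.] 88
side px 440 205 rect(mm) [840. 182.] [111.  34.] 5
side px 150 142 rect(mm) [ 35. 507.] [ 23. 147.] 4
wrist px 488 375 rect(
[... 778 characters left out ...]
702.  42.] [  7. 135.] 2
wrist px 98 99 rect(mm) [386.  91.] [ 4. 55.] 0
wrist px 298 90 rect(mm) [622.  98.] [ 3. 71.] 1
wrist px 431 78 rect(mm) [777. 111.] [63.  2.] 90
wrist px 493 11 rect(mm) [839. 186.] [112.  20.] 6
wrist px 309 23 rect(mm) [636. 168.] [11. 46.] 1
wrist px 79 27 rect(mm) [377. 169.] [55. 13.] 90
wrist px 4 40 rect(mm) [282. 157.] [88. 10.] 76
trayL [0.398 0.136 0.   ]
trayR [0.631 0.144 0.   ]
w trayL [0.39 0.14 0.  ]
w trayR [0.631 0.143 0.   ]
w Lwall outer top [0.381 0.138 0.03 ]
w Rwall outer [0.643 0.143 0.03 ]
spigot foot side [ 0.68243343 -0.10098524  0.        ] oil [ 7.62147965e-01 -4.52761325e-02  1.11022302e-16] mallet end [0.2859988  0.12074572 0.035     ]
```

View pics/z.png

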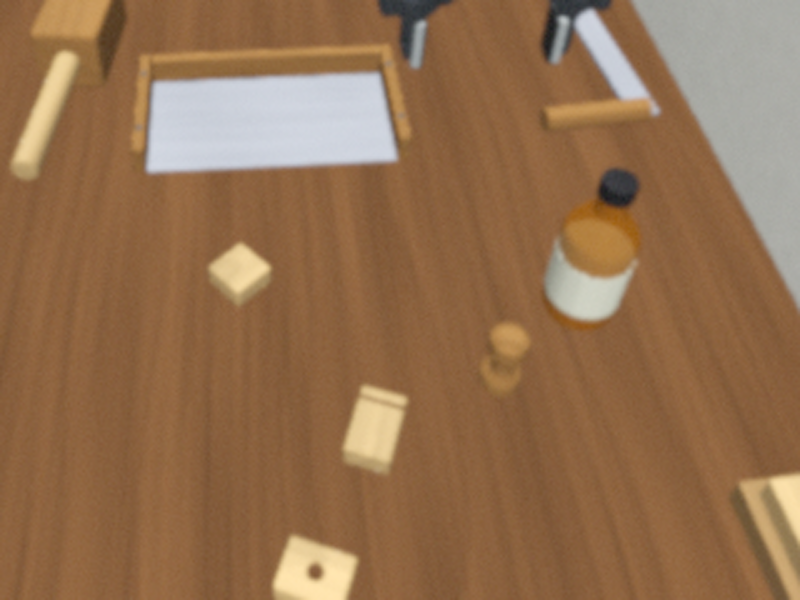

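Block sizes from the scene view (37x47, 53x33, 38x40 mm) match the given ones. The tray opening runs from (0.392,0.139) to (0.632,0.144), close to square with the world axes. I'll push along +y with the fingers about 25 mm apart as a two-point broom, in the order square, long, mid.

>>> move_arm:
  deltas:
    - {"dx": -3.3,"dy": 1,"dz": 2.5,"grip": 0.4}
    - {"dx": -3.3,"dy": 1,"dz": 2.5,"grip": 0.4}
    - {"dx": -3.3,"dy": 1,"dz": 2.5,"grip": 0.4}
    - {"dx": -3.3,"dy": 1,"dz": 2.5,"grip": 0.4}
    - {"dx": -3.3,"dy": 1,"dz": 2.5,"grip": 0.4}

```text
invalid input
```

>>> move_arm:
  deltas:
    - {"dy": 0.3,"dz": 2}
    - {"dz": 2}
    - {"grip": 0.4}
    - {"grip": 0.4}
    - {"grip": 0.4}

```text
invalid input
```

Run:
```python
from h import *
c=snap("side","side1");snap("wrist","wrist1")
b=cv2.resize(c["color"][100:400,160:480],None,fx=2,fy=2);cv2.imwrite("pics/z1.png",b[:,:,::-1])
s=readout.get_state();print(s["t"],s["tool_pos"],s["ee_rot"],s["contact_force"],s["opening"])
```

```text
0.25 [6.49736619e-01 4.78295786e-05 2.30861738e-01] [ 9.99999903e-01  1.79936386e-05 -4.39385564e-04 -8.27094836e-06] [-0.16038149  0.01048321  0.76822382] 0.9980710247581692
```

View pics/z1.png

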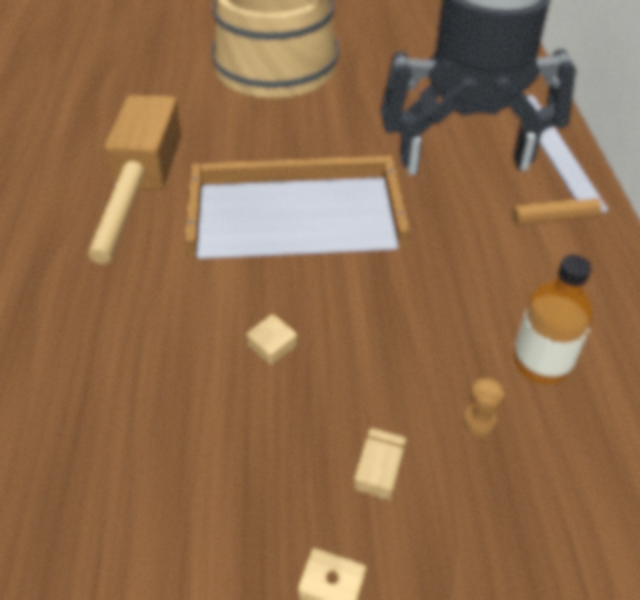

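View pics/wrist1.png

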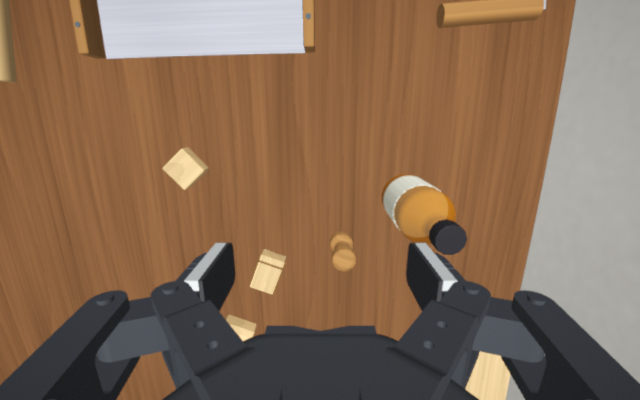

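Both moves were rejected as "invalid input", and the arm has not moved. I'll try one row with every field filled in.

>>> move_arm:
  deltas:
    - {"dx": -3.3,"dy": 1.0,"dz": 2.5,"roll": 0.0,"grip": 0.4}

```text
t: 0.35
tool_pos: [0.6228, -0.008, 0.2087]
ee_rot: [1.0, 0.001, 0.006, -0.001]
contact_force: [1.0, -0.3, -1.1]
opening: 0.857
```

>>> move_arm:
  deltas:
    - {"dx": -3.3,"dy": 1.0,"dz": 2.5,"roll": 0.0,"grip": 0.4}
    - {"dx": -3.3,"dy": 1.0,"dz": 2.5,"roll": 0.0,"grip": 0.4}
    - {"dx": -3.3,"dy": 1.0,"dz": 2.5,"roll": 0.0,"grip": 0.4}
    - {"dx": -3.3,"dy": 1.0,"dz": 2.5,"roll": 0.0,"grip": 0.4}
    - {"dx": 0.0,"dy": 0.0,"dz": 0.0,"roll": 0.0,"grip": 0.4}

```text
t: 0.85
tool_pos: [0.4765, -0.0515, 0.1036]
ee_rot: [1.0, -0.001, -0.007, 0.0]
contact_force: [-0.3, -0.0, -0.0]
opening: 0.295
```

Run:
```python
from h import *
c=snap("side","side1")
b=cv2.resize(c["color"][100:400,160:480],None,fx=2,fy=2);cv2.imwrite("pics/z2.png",b[:,:,::-1])
s=readout.get_state();print(s["t"],s["tool_pos"],s["ee_rot"],s["contact_force"],s["opening"])
```

```text
0.9 [ 0.48137281 -0.05074157  0.10505272] [ 9.99995186e-01 -9.40148433e-04 -2.95692304e-03  1.89217106e-05] [ 0.94967644 -0.00827322  0.58941333] 0.2992299244027437
```

View pics/z2.png

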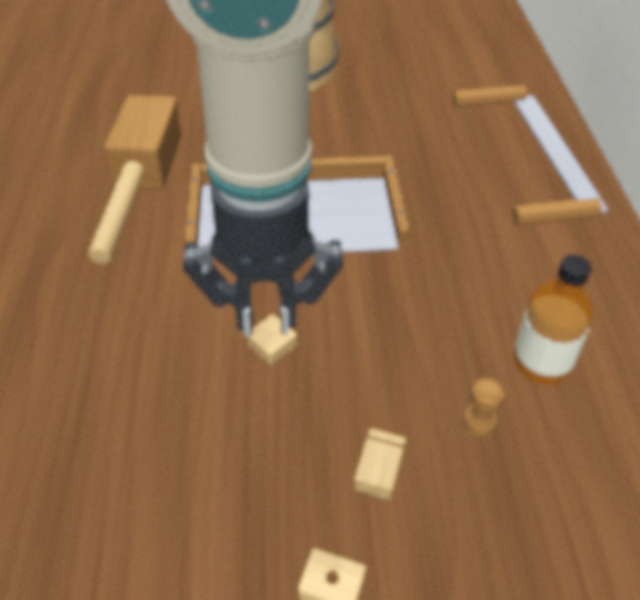

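Full rows work. The view shows the half-shut fingers above and behind the square. I'll descend and sweep.

>>> move_arm:
  deltas:
    - {"dx": 0.1,"dy": 0.3,"dz": 3.0,"roll": 0.0,"grip": 0.4}
    - {"dx": 0.0,"dy": 0.0,"dz": 3.0,"roll": 0.0,"grip": 0.4}
    - {"dx": 0.0,"dy": 0.0,"dz": 2.0,"roll": 0.0,"grip": 0.4}
    - {"dx": 0.0,"dy": 0.0,"dz": 1.6,"roll": 0.0,"grip": 0.4}
    - {"dx": 0.0,"dy": 0.0,"dz": 0.0,"roll": 0.0,"grip": 0.4}

```text
t: 1.4
tool_pos: [0.4868, -0.0525, 0.009]
ee_rot: [1.0, 0.0, -0.0, -0.0]
contact_force: [0.7, 0.2, 0.9]
opening: 0.304
```

>>> move_arm:
  deltas:
    - {"dx": 0.0,"dy": -1.0,"dz": 0.0,"roll": 0.0,"grip": 0.4}
    - {"dx": 0.0,"dy": -1.5,"dz": 0.0,"roll": 0.0,"grip": 0.4}
    - {"dx": 0.0,"dy": -1.5,"dz": 0.0,"roll": 0.0,"grip": 0.4}
    - {"dx": 0.0,"dy": -1.5,"dz": 0.0,"roll": 0.0,"grip": 0.4}
    - {"dx": 0.0,"dy": -1.5,"dz": 0.0,"roll": 0.0,"grip": 0.4}

```text
t: 1.9
tool_pos: [0.4875, 0.0189, 0.0118]
ee_rot: [1.0, 0.0, 0.002, -0.0]
contact_force: [0.8, -0.5, -1.2]
opening: 0.302
```

Run:
```python
from h import *
c=snap("side","side3");w=snap("wrist","wrist3")
b=np.hstack([cv2.resize(c["color"],(400,250)),cv2.resize(w["color"],(400,250))]);cv2.imwrite("pics/z3.png",b[:,:,::-1])
s=readout.get_state();print(s["t"],s["tool_pos"],s["contact_force"],s["opening"])
```

```text
2.0 [0.48744541 0.02067333 0.01161412] [-0.50407582  0.91156152 -1.00490417] 0.3026045526220058
```

View pics/z3.png

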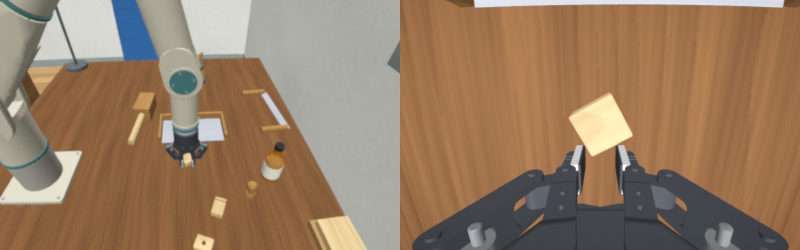

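The square is caught between the two fingertips, as planned. I'll keep sweeping.

>>> move_arm:
  deltas:
    - {"dx": -0.2,"dy": -1.5,"dz": 0.3,"roll": 0.0,"grip": 0.4}
    - {"dx": -0.2,"dy": -1.5,"dz": 0.0,"roll": 0.0,"grip": 0.4}
    - {"dx": -0.2,"dy": -1.5,"dz": 0.0,"roll": 0.0,"grip": 0.4}
    - {"dx": -0.2,"dy": -1.5,"dz": 0.0,"roll": 0.0,"grip": 0.4}
    - {"dx": -0.2,"dy": -1.5,"dz": 0.0,"roll": 0.0,"grip": 0.4}

```text
t: 2.5
tool_pos: [0.4757, 0.0853, 0.0091]
ee_rot: [1.0, -0.0, -0.002, -0.0]
contact_force: [-0.2, 0.4, 0.1]
opening: 0.299
```

>>> move_arm:
  deltas:
    - {"dx": -0.2,"dy": -1.5,"dz": 0.0,"roll": 0.0,"grip": 0.4}
    - {"dx": -0.2,"dy": -1.5,"dz": 0.0,"roll": 0.0,"grip": 0.4}
    - {"dx": -0.2,"dy": -1.5,"dz": 0.0,"roll": 0.0,"grip": 0.4}
    - {"dx": -0.2,"dy": -1.5,"dz": 0.0,"roll": 0.0,"grip": 0.4}
    - {"dx": 0.0,"dy": -1.5,"dz": 0.0,"roll": 0.0,"grip": 0.4}

```text
t: 3.0
tool_pos: [0.4674, 0.1604, 0.0092]
ee_rot: [1.0, -0.0, -0.003, -0.0]
contact_force: [-0.1, 0.9, -0.8]
opening: 0.3
```

Run:
```python
from h import *
c=snap("side","side4");w=snap("wrist","wrist4")
b=np.hstack([cv2.resize(c["color"],(400,250)),cv2.resize(w["color"],(400,250))]);cv2.imwrite("pics/z4.png",b[:,:,::-1])
blocks(w,"w")
s=readout.get_state();print(s["t"],s["tool_pos"],s["contact_force"],s["opening"])
```

```text
w px 320 202 rect(mm) [468. 191.] [38. 38.] 40
w px 125 153 rect(mm) [378. 207.] [ 12. 145.] 1
3.1 [0.46763896 0.1624092  0.00902249] [ 0.48927404 -0.64410208 -1.76504288] 0.300140762014291
```

View pics/z4.png

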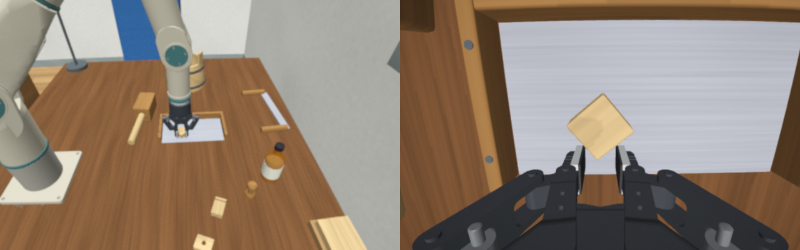

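The wrist view puts the square at (0.468, 0.191), inside the tray. I'll push it 3.5 cm more, back off and lift.

>>> move_arm:
  deltas:
    - {"dx": 0.0,"dy": -1.5,"dz": 0.0,"roll": 0.0,"grip": 0.4}
    - {"dx": 0.0,"dy": -1.5,"dz": 0.0,"roll": 0.0,"grip": 0.4}
    - {"dx": 0.0,"dy": -0.5,"dz": 0.0,"roll": 0.0,"grip": 0.4}
    - {"dx": 0.0,"dy": 1.5,"dz": 0.0,"roll": 0.0,"grip": 0.4}
    - {"dx": 0.0,"dy": 2.5,"dz": 0.0,"roll": 0.0,"grip": 0.4}

```text
t: 3.6
tool_pos: [0.4673, 0.1555, 0.0085]
ee_rot: [1.0, 0.001, -0.002, -0.0]
contact_force: [-0.1, -1.2, -0.6]
opening: 0.302
```

>>> move_arm:
  deltas:
    - {"dx": 0.0,"dy": 1.0,"dz": -3.0,"roll": 0.0,"grip": 0.4}
    - {"dx": 0.0,"dy": 2.5,"dz": -3.5,"roll": 0.0,"grip": 0.4}
    - {"dx": 2.0,"dy": 4.0,"dz": -1.5,"roll": 0.0,"grip": 0.4}
    - {"dx": 2.0,"dy": 4.0,"dz": 0.0,"roll": 0.0,"grip": 0.4}
    - {"dx": 2.0,"dy": 4.0,"dz": 0.0,"roll": 0.0,"grip": 0.4}

```text
t: 4.1
tool_pos: [0.5282, -0.0029, 0.0892]
ee_rot: [1.0, -0.0, -0.002, 0.0]
contact_force: [1.2, 1.0, 0.0]
opening: 0.301
```

>>> move_arm:
  deltas:
    - {"dx": 2.0,"dy": 4.0,"dz": 0.0,"roll": 0.0,"grip": 0.4}
    - {"dx": 2.0,"dy": 4.0,"dz": 0.0,"roll": 0.0,"grip": 0.4}
    - {"dx": 0.5,"dy": 4.0,"dz": 0.0,"roll": 0.0,"grip": 0.4}
    - {"dx": 0.0,"dy": 4.0,"dz": 0.0,"roll": 0.0,"grip": 0.4}
    - {"dx": 0.0,"dy": 0.0,"dz": 0.0,"roll": 0.0,"grip": 0.4}

```text
t: 4.6
tool_pos: [0.5707, -0.1707, 0.0883]
ee_rot: [1.0, -0.006, -0.003, 0.003]
contact_force: [-0.8, -0.8, 0.7]
opening: 0.3
```

Run:
```python
from h import *
c=snap("side","side5");w=snap("scene","scene5")
b=np.hstack([cv2.resize(c["color"],(400,250)),cv2.resize(w["color"],(400,250))]);cv2.imwrite("pics/z5.png",b[:,:,::-1])
blocks(w,"sc")
s=readout.get_state();print(s["t"],s["tool_pos"],s["contact_force"],s["opening"])
```

```text
sc px 233 300 rect(mm) [ 530. -242.] [36. 47.] 68
sc px 273 280 rect(mm) [ 581. -139.] [53. 33.] 69
sc px 499 193 rect(mm) [1009.  475.] [85. 31.] 2
sc px 311 184 rect(mm) [474. 222.] [38. 38.] 32
sc px 474 104 rect(mm) [783. 945.] [104.  25.] 2
4.7 [ 0.57117875 -0.16284242  0.08778421] [-0.15465906  1.28477831  0.1820842 ] 0.2965329109260753
```

View pics/z5.png

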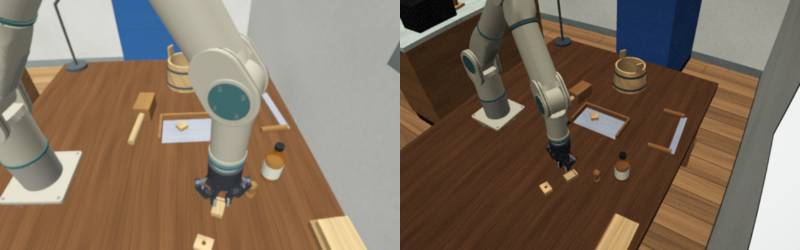

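The square rests in the tray at (0.474, 0.222). Next I'll drop in behind the long block.

>>> move_arm:
  deltas:
    - {"dx": 0.0,"dy": 3.1,"dz": 0.0,"roll": 0.0,"grip": 0.4}
    - {"dx": 0.0,"dy": 0.0,"dz": 2.5,"roll": 0.0,"grip": 0.4}
    - {"dx": 0.0,"dy": 0.0,"dz": 2.5,"roll": 0.0,"grip": 0.4}
    - {"dx": 0.0,"dy": 0.0,"dz": 0.0,"roll": 0.0,"grip": 0.4}

```text
t: 5.1
tool_pos: [0.5693, -0.1888, 0.035]
ee_rot: [1.0, 0.001, -0.006, -0.001]
contact_force: [-0.1, 0.3, 0.5]
opening: 0.296
```

Run:
```python
from h import *
c=snap("side","side6");w=snap("wrist","wrist6")
b=np.hstack([cv2.resize(c["color"],(400,250)),cv2.resize(w["color"],(400,250))]);cv2.imwrite("pics/z6.png",b[:,:,::-1])
blocks(w,"w")
s=readout.get_state();print(s["t"],s["tool_pos"],s["contact_force"],s["opening"])
```

```text
w px 428 358 rect(mm) [ 644. -280.] [ 4. 36.] 44
w px 212 358 rect(mm) [ 497. -282.] [39.  4.] 47
w px 449 326 rect(mm) [ 656. -253.] [ 6. 21.] 50
w px 192 326 rect(mm) [ 485. -254.] [21.  6.] 41
5.2 [ 0.57174041 -0.18992212  0.03770379] [ 0.60500096 -0.24284759  0.4079537 ] 0.29912493008965413
```

View pics/z6.png

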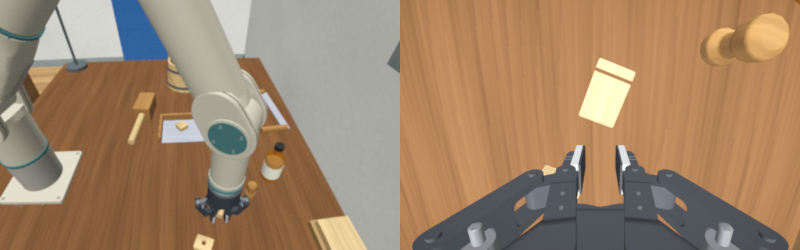

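The wrist view shows the long block right ahead of the fingertips, at about (605,95) in the composite. The mid block is just visible behind the left finger, clear of it.

>>> move_arm:
  deltas:
    - {"dx": 0.0,"dy": 0.2,"dz": 1.5,"roll": 0.0,"grip": 0.4}
    - {"dx": 0.0,"dy": 0.0,"dz": 1.4,"roll": 0.0,"grip": 0.4}
    - {"dx": 0.0,"dy": -0.5,"dz": 0.0,"roll": 0.0,"grip": 0.4}
    - {"dx": 0.0,"dy": -1.0,"dz": 0.0,"roll": 0.0,"grip": 0.4}
    - {"dx": 0.0,"dy": -1.0,"dz": 0.0,"roll": 0.0,"grip": 0.4}

```text
t: 5.7
tool_pos: [0.572, -0.1671, 0.0088]
ee_rot: [1.0, -0.0, -0.003, -0.0]
contact_force: [0.2, -0.2, -0.7]
opening: 0.296
```

>>> move_arm:
  deltas:
    - {"dx": 0.0,"dy": -1.0,"dz": 0.0,"roll": 0.0,"grip": 0.4}
    - {"dx": 0.0,"dy": -1.0,"dz": 0.0,"roll": 0.0,"grip": 0.4}
    - {"dx": 0.0,"dy": -1.0,"dz": 0.0,"roll": 0.0,"grip": 0.4}
    - {"dx": 0.0,"dy": -1.0,"dz": 0.0,"roll": 0.0,"grip": 0.4}

```text
t: 6.1
tool_pos: [0.5719, -0.1271, 0.0088]
ee_rot: [1.0, 0.0, -0.003, 0.0]
contact_force: [-0.6, 0.2, 0.0]
opening: 0.298
```

Run:
```python
from h import *
c=snap("scene","scene7");w=snap("wrist","wrist7")
b=np.hstack([cv2.resize(c["color"],(400,250)),cv2.resize(w["color"],(400,250))]);cv2.imwrite("pics/z7.png",b[:,:,::-1])
blocks(c,"sc")
s=readout.get_state();print(s["t"],s["tool_pos"],s["contact_force"],s["opening"])
```

```text
sc px 392 396 rect(mm) [ 979. -264.] [37. 16.] 29
sc px 233 300 rect(mm) [ 530. -242.] [36. 47.] 68
sc px 504 195 rect(mm) [1023.  475.] [ 28. 114.] 90
sc px 311 184 rect(mm) [474. 222.] [38. 38.] 32
sc px 474 103 rect(mm) [782. 945.] [ 26. 103.] 86
sc px 250 57 rect(mm) [-243.  826.] [55. 73.] 61
6.2 [ 0.57188013 -0.12548951  0.00860151] [0.14081221 0.17396118 0.75103366] 0.30201258985140716
```

View pics/z7.png

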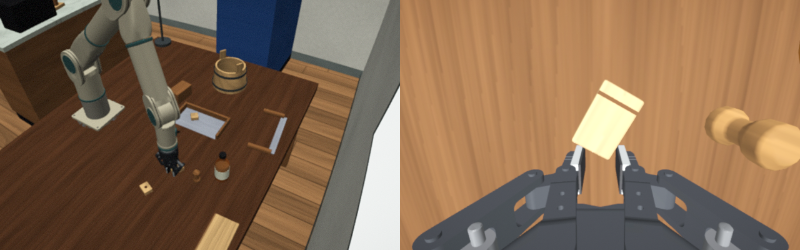

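The long block has turned clockwise a little and its corner is nested between the fingers, with its centre between the two contacts. I'll go on.

>>> move_arm:
  deltas:
    - {"dx": 0.0,"dy": -1.2,"dz": 0.0,"roll": 0.0,"grip": 0.4}
    - {"dx": 0.0,"dy": -1.2,"dz": 0.0,"roll": 0.0,"grip": 0.4}
    - {"dx": 0.0,"dy": -1.2,"dz": 0.0,"roll": 0.0,"grip": 0.4}
    - {"dx": 0.0,"dy": -1.2,"dz": 0.0,"roll": 0.0,"grip": 0.4}
    - {"dx": 0.0,"dy": -1.2,"dz": 0.0,"roll": 0.0,"grip": 0.4}

```text
t: 6.7
tool_pos: [0.5718, -0.0668, 0.0086]
ee_rot: [1.0, 0.0, -0.003, 0.0]
contact_force: [-0.3, -0.4, -0.3]
opening: 0.299
```

Run:
```python
from h import *
w=snap("wrist","wrist8")
s=readout.get_state();print(s["t"],s["tool_pos"],s["contact_force"],s["opening"])
```

```text
6.75 [ 0.57171823 -0.06367293  0.00844713] [-0.47585535  2.2931056   0.10904682] 0.2975634846258288
```

View pics/wrist8.png

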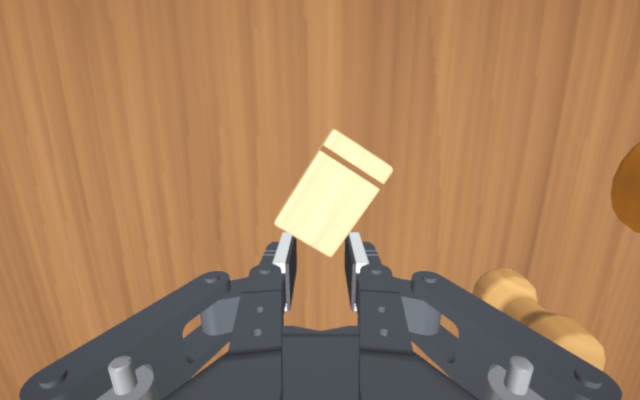

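Stable: the block has kept the same pose in the cradle, at (335,195). I'll sweep it into the tray.

>>> move_arm:
  deltas:
    - {"dx": 0.0,"dy": -1.5,"dz": 0.0,"roll": 0.0,"grip": 0.4}
    - {"dx": 0.0,"dy": -1.5,"dz": 0.0,"roll": 0.0,"grip": 0.4}
    - {"dx": 0.0,"dy": -1.5,"dz": 0.0,"roll": 0.0,"grip": 0.4}
    - {"dx": 0.0,"dy": -1.5,"dz": 0.0,"roll": 0.0,"grip": 0.4}
    - {"dx": 0.0,"dy": -1.5,"dz": 0.0,"roll": 0.0,"grip": 0.4}

```text
t: 7.25
tool_pos: [0.5718, 0.0084, 0.0086]
ee_rot: [1.0, 0.0, -0.003, 0.0]
contact_force: [-0.5, 0.3, -0.1]
opening: 0.302
```

>>> move_arm:
  deltas:
    - {"dx": 0.0,"dy": -1.5,"dz": 0.0,"roll": 0.0,"grip": 0.4}
    - {"dx": 0.0,"dy": -1.5,"dz": 0.0,"roll": 0.0,"grip": 0.4}
    - {"dx": 0.0,"dy": -1.5,"dz": 0.0,"roll": 0.0,"grip": 0.4}
    - {"dx": 0.0,"dy": -1.5,"dz": 0.0,"roll": 0.0,"grip": 0.4}
    - {"dx": 0.0,"dy": -1.5,"dz": 0.0,"roll": 0.0,"grip": 0.4}

```text
t: 7.75
tool_pos: [0.5718, 0.0831, 0.0086]
ee_rot: [1.0, -0.0, -0.003, 0.0]
contact_force: [0.7, -0.7, 0.1]
opening: 0.3
```

Run:
```python
from h import *
w=snap("wrist","wrist9"); blocks(w,"w")
s=readout.get_state();print(s["t"],s["tool_pos"],s["contact_force"],s["opening"])
```

```text
w px 552 304 rect(mm) [696.  54.] [ 2. 37.] 1
w px 239 226 rect(mm) [533.  99.] [ 3. 51.] 1
w px 226 211 rect(mm) [528. 107.] [ 2. 35.] 2
w px 75 213 rect(mm) [451. 104.] [74.  5.] 89
w px 56 241 rect(mm) [441.  86.] [ 15. 110.] 1
w px 86 202 rect(mm) [460. 110.] [ 3. 62.] 2
w px 261 191 rect(mm) [546. 116.] [ 3. 52.] 2
w px 430 201 rect(mm) [624. 110.] [ 7. 67.] 4
w px 331 230 rect(mm) [567.  96.] [102.  57.] 72
w px 484 68 rect(mm) [642. 170.] [12. 54.] 1
w px 65 5 rect(mm) [467. 197.] [4. 8.] 87
7.8 [0.57165946 0.08706746 0.00845825] [ 0.13329888  3.34929408 -0.59280624] 0.30380062667091745
```

View pics/wrist9.png

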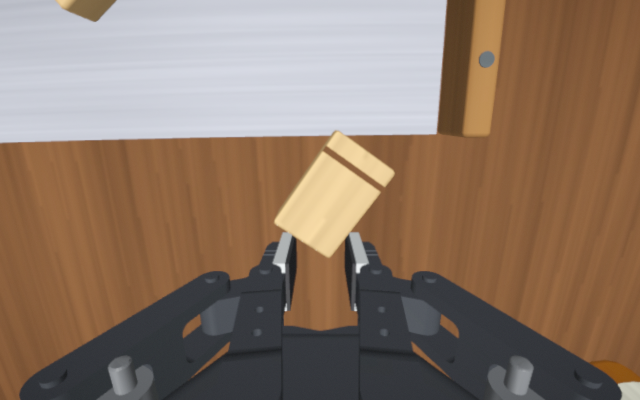

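>>> move_arm:
  deltas:
    - {"dx": 0.0,"dy": -1.5,"dz": 0.0,"roll": 0.0,"grip": 0.4}
    - {"dx": 0.0,"dy": -1.5,"dz": 0.0,"roll": 0.0,"grip": 0.4}
    - {"dx": 0.0,"dy": -1.5,"dz": 0.0,"roll": 0.0,"grip": 0.4}
    - {"dx": 0.0,"dy": -1.5,"dz": 0.0,"roll": 0.0,"grip": 0.4}
    - {"dx": 0.0,"dy": -1.5,"dz": 0.0,"roll": 0.0,"grip": 0.4}

```text
t: 8.3
tool_pos: [0.5718, 0.1583, 0.0085]
ee_rot: [1.0, 0.0, -0.003, 0.0]
contact_force: [0.2, -0.6, 0.7]
opening: 0.299
```

>>> move_arm:
  deltas:
    - {"dx": 0.0,"dy": -1.5,"dz": 0.0,"roll": 0.0,"grip": 0.4}
    - {"dx": 0.0,"dy": -1.0,"dz": 0.0,"roll": 0.0,"grip": 0.4}
    - {"dx": 0.0,"dy": 0.0,"dz": 0.0,"roll": 0.0,"grip": 0.4}
    - {"dx": 0.0,"dy": 1.5,"dz": 0.0,"roll": 0.0,"grip": 0.4}
    - {"dx": 0.0,"dy": 2.5,"dz": 0.0,"roll": 0.0,"grip": 0.4}

```text
t: 8.8
tool_pos: [0.5717, 0.1415, 0.0085]
ee_rot: [1.0, 0.001, -0.003, 0.0]
contact_force: [0.4, -0.6, -0.0]
opening: 0.301
```

>>> move_arm:
  deltas:
    - {"dx": 0.0,"dy": 1.0,"dz": -3.0,"roll": 0.0,"grip": 0.4}
    - {"dx": 0.0,"dy": 2.5,"dz": -3.5,"roll": 0.0,"grip": 0.4}
    - {"dx": -1.0,"dy": 4.0,"dz": -1.5,"roll": 0.0,"grip": 0.4}
    - {"dx": -1.0,"dy": 4.0,"dz": 0.0,"roll": 0.0,"grip": 0.4}
    - {"dx": -1.0,"dy": 4.0,"dz": 0.0,"roll": 0.0,"grip": 0.4}

```text
t: 9.3
tool_pos: [0.5416, -0.0174, 0.0897]
ee_rot: [1.0, -0.001, -0.002, 0.001]
contact_force: [1.4, 0.7, -0.5]
opening: 0.298
```

Run:
```python
from h import *
c=snap("side","side10");w=snap("scene","scene10")
b=np.hstack([cv2.resize(c["color"],(400,250)),cv2.resize(w["color"],(400,250))]);cv2.imwrite("pics/z10.png",b[:,:,::-1])
blocks(w,"sc")
s=readout.get_state();print(s["t"],s["tool_pos"],s["contact_force"],s["opening"])
```

```text
sc px 390 396 rect(mm) [ 977. -267.] [30. 13.] 29
sc px 233 300 rect(mm) [ 530. -242.] [37. 47.] 68
sc px 340 197 rect(mm) [584. 216.] [52. 33.] 50
sc px 311 184 rect(mm) [474. 222.] [38. 38.] 32
sc px 252 172 rect(mm) [279. 178.] [88. 23.] 83
sc px 474 104 rect(mm) [783. 945.] [ 27. 102.] 88
9.4 [ 0.53972539 -0.0238944   0.08950522] [-0.07690167 -0.40850012  1.20910058] 0.30273464917867515
```

View pics/z10.png

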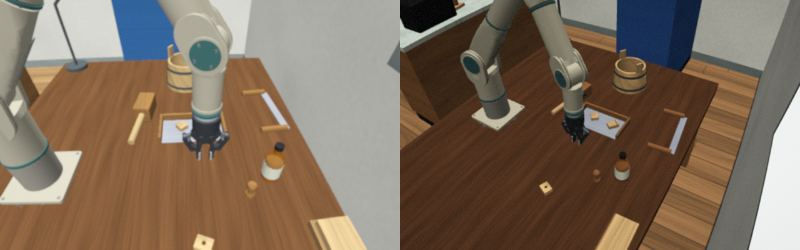

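The long block is in the tray at (0.584, 0.216). Now the mid block.

>>> move_arm:
  deltas:
    - {"dx": -0.2,"dy": 4.5,"dz": 0.0,"roll": 0.0,"grip": 0.4}
    - {"dx": -0.2,"dy": 4.5,"dz": 0.0,"roll": 0.0,"grip": 0.4}
    - {"dx": -0.2,"dy": 4.5,"dz": 0.0,"roll": 0.0,"grip": 0.4}
    - {"dx": -0.2,"dy": 4.5,"dz": 0.0,"roll": 0.0,"grip": 0.4}
    - {"dx": -0.2,"dy": 4.5,"dz": 0.0,"roll": 0.0,"grip": 0.4}

```text
t: 9.9
tool_pos: [0.5305, -0.2418, 0.0889]
ee_rot: [1.0, -0.001, -0.004, 0.0]
contact_force: [0.2, 0.2, 0.2]
opening: 0.304
```

>>> move_arm:
  deltas:
    - {"dx": 0.0,"dy": 4.4,"dz": 0.0,"roll": 0.0,"grip": 0.4}
    - {"dx": 0.0,"dy": 0.0,"dz": 2.5,"roll": 0.0,"grip": 0.4}
    - {"dx": 0.0,"dy": 0.0,"dz": 2.5,"roll": 0.0,"grip": 0.4}
    - {"dx": 0.0,"dy": 0.0,"dz": 0.0,"roll": 0.0,"grip": 0.4}

```text
t: 10.3
tool_pos: [0.5279, -0.2828, 0.036]
ee_rot: [1.0, -0.002, -0.006, -0.001]
contact_force: [-0.4, 0.4, 0.3]
opening: 0.305
```

Run:
```python
from h import *
w=snap("wrist","wrist11")
s=readout.get_state();print(s["t"],s["tool_pos"],s["contact_force"],s["opening"])
```

```text
10.35 [ 0.52935339 -0.28289272  0.03764279] [ 0.70349794 -0.02242138  0.11032852] 0.29474971824838975
```

View pics/wrist11.png

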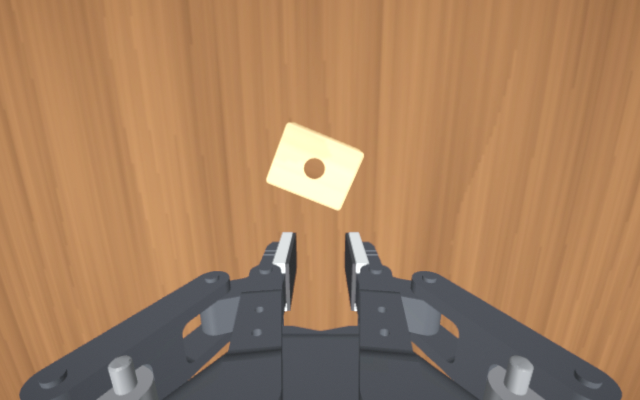

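The mid block is centred ahead of the fingers (dot at (314,168)).

>>> move_arm:
  deltas:
    - {"dx": -0.2,"dy": 1.0,"dz": 1.0,"roll": 0.0,"grip": 0.4}
    - {"dx": 0.0,"dy": 0.0,"dz": 1.9,"roll": 0.0,"grip": 0.4}
    - {"dx": 0.0,"dy": -0.5,"dz": 0.0,"roll": 0.0,"grip": 0.4}
    - {"dx": 0.0,"dy": -1.0,"dz": 0.0,"roll": 0.0,"grip": 0.4}
    - {"dx": 0.0,"dy": -1.0,"dz": 0.0,"roll": 0.0,"grip": 0.4}

```text
t: 10.85
tool_pos: [0.5304, -0.2663, 0.0109]
ee_rot: [1.0, 0.0, -0.003, 0.0]
contact_force: [0.2, -1.0, -0.0]
opening: 0.301
```

>>> move_arm:
  deltas:
    - {"dx": 0.0,"dy": -1.0,"dz": 0.0,"roll": 0.0,"grip": 0.4}
    - {"dx": 0.0,"dy": -1.0,"dz": 0.0,"roll": 0.0,"grip": 0.4}
    - {"dx": 0.0,"dy": -1.0,"dz": 0.0,"roll": 0.0,"grip": 0.4}
    - {"dx": 0.0,"dy": -1.0,"dz": 0.0,"roll": 0.0,"grip": 0.4}
    - {"dx": 0.0,"dy": -1.0,"dz": 0.0,"roll": 0.0,"grip": 0.4}

```text
t: 11.35
tool_pos: [0.5298, -0.2163, 0.01]
ee_rot: [1.0, -0.0, -0.003, 0.0]
contact_force: [-0.4, -0.5, 0.7]
opening: 0.299
```

Run:
```python
from h import *
w=snap("wrist","wrist12")
s=readout.get_state();print(s["t"],s["tool_pos"],s["contact_force"],s["opening"])
```

```text
11.4 [ 0.52981301 -0.21363693  0.00979427] [0.35459933 1.18213176 0.43454222] 0.3047142698649737
```

View pics/wrist12.png

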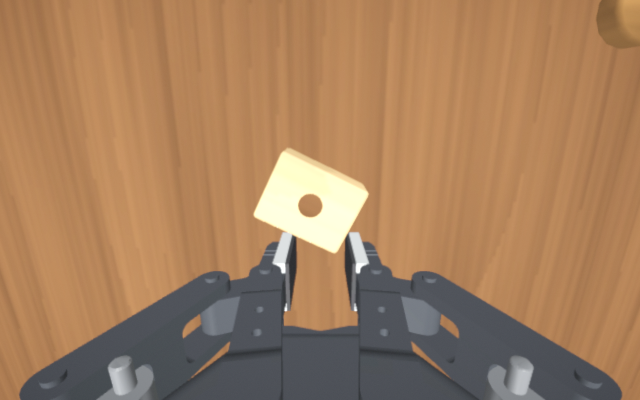

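The block is cradled, with its dot at (310,205) between the fingers. I'll go on.

>>> move_arm:
  deltas:
    - {"dx": 0.0,"dy": -1.3,"dz": 0.0,"roll": 0.0,"grip": 0.4}
    - {"dx": 0.0,"dy": -1.5,"dz": 0.0,"roll": 0.0,"grip": 0.4}
    - {"dx": 0.0,"dy": -1.5,"dz": 0.0,"roll": 0.0,"grip": 0.4}
    - {"dx": 0.0,"dy": -1.5,"dz": 0.0,"roll": 0.0,"grip": 0.4}
    - {"dx": 0.0,"dy": -1.5,"dz": 0.0,"roll": 0.0,"grip": 0.4}

```text
t: 11.9
tool_pos: [0.5298, -0.1425, 0.0099]
ee_rot: [1.0, 0.0, -0.003, -0.0]
contact_force: [0.4, 0.1, -0.7]
opening: 0.299
```

>>> move_arm:
  deltas:
    - {"dx": 0.0,"dy": -1.5,"dz": 0.0,"roll": 0.0,"grip": 0.4}
    - {"dx": 0.0,"dy": -1.5,"dz": 0.0,"roll": 0.0,"grip": 0.4}
    - {"dx": 0.0,"dy": -1.5,"dz": 0.0,"roll": 0.0,"grip": 0.4}
    - {"dx": 0.0,"dy": -1.5,"dz": 0.0,"roll": 0.0,"grip": 0.4}
    - {"dx": 0.0,"dy": -1.5,"dz": 0.0,"roll": 0.0,"grip": 0.4}

```text
t: 12.4
tool_pos: [0.5298, -0.0679, 0.0099]
ee_rot: [1.0, -0.0, -0.003, 0.0]
contact_force: [0.6, -0.0, 0.4]
opening: 0.299
```

Run:
```python
from h import *
w=snap("wrist","wrist13")
s=readout.get_state();print(s["t"],s["tool_pos"],s["contact_force"],s["opening"])
```

```text
12.45 [ 0.52968704 -0.06417013  0.00972022] [-0.16880779  2.25566186 -0.45436216] 0.2983170648393574
```

View pics/wrist13.png

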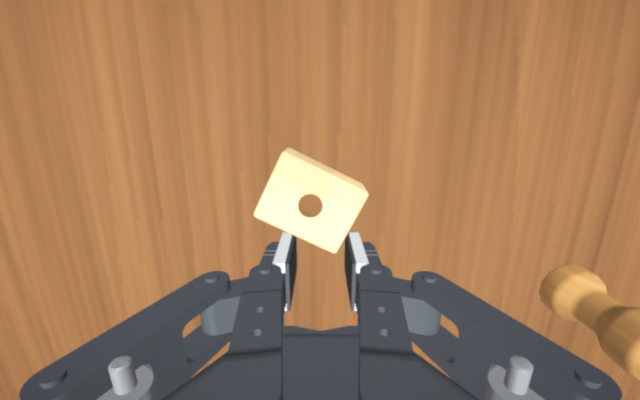

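>>> move_arm:
  deltas:
    - {"dx": 0.0,"dy": -1.5,"dz": 0.0,"roll": 0.0,"grip": 0.4}
    - {"dx": 0.0,"dy": -1.5,"dz": 0.0,"roll": 0.0,"grip": 0.4}
    - {"dx": 0.0,"dy": -1.5,"dz": 0.0,"roll": 0.0,"grip": 0.4}
    - {"dx": 0.0,"dy": -1.5,"dz": 0.0,"roll": 0.0,"grip": 0.4}
    - {"dx": 0.0,"dy": -1.5,"dz": 0.0,"roll": 0.0,"grip": 0.4}

```text
t: 12.95
tool_pos: [0.5298, 0.0071, 0.0099]
ee_rot: [1.0, -0.0, -0.003, 0.0]
contact_force: [0.2, -0.6, -0.8]
opening: 0.298
```

>>> move_arm:
  deltas:
    - {"dx": 0.0,"dy": -1.5,"dz": 0.0,"roll": 0.0,"grip": 0.4}
    - {"dx": 0.0,"dy": -1.5,"dz": 0.0,"roll": 0.0,"grip": 0.4}
    - {"dx": 0.0,"dy": -1.5,"dz": 0.0,"roll": 0.0,"grip": 0.4}
    - {"dx": 0.0,"dy": -1.5,"dz": 0.0,"roll": 0.0,"grip": 0.4}
    - {"dx": 0.0,"dy": -1.5,"dz": 0.0,"roll": 0.0,"grip": 0.4}

```text
t: 13.45
tool_pos: [0.5297, 0.0821, 0.0099]
ee_rot: [1.0, -0.0, -0.003, 0.0]
contact_force: [0.5, -0.4, -0.0]
opening: 0.302
```

>>> move_arm:
  deltas:
    - {"dx": 0.0,"dy": -1.5,"dz": 0.0,"roll": 0.0,"grip": 0.4}
    - {"dx": 0.0,"dy": -1.5,"dz": 0.0,"roll": 0.0,"grip": 0.4}
    - {"dx": 0.0,"dy": -1.5,"dz": 0.0,"roll": 0.0,"grip": 0.4}

```text
t: 13.75
tool_pos: [0.5296, 0.1271, 0.0098]
ee_rot: [1.0, -0.0, -0.003, 0.0]
contact_force: [0.7, -0.5, 0.7]
opening: 0.301
```

Run:
```python
from h import *
w=snap("wrist","wrist14");blocks(w,"w")
s=readout.get_state();print(s["t"],s["tool_pos"],s["contact_force"],s["opening"])
```

```text
w px 121 232 rect(mm) [431. 140.] [ 8. 13.] 0
w px 311 201 rect(mm) [526. 155.] [38. 46.] 62
w px 15 186 rect(mm) [374. 162.] [12. 53.] 1
w px 424 71 rect(mm) [574. 212.] [43. 34.] 51
w px 574 117 rect(mm) [644. 191.] [ 12. 104.] 1
w px 470 28 rect(mm) [592. 233.] [ 7. 32.] 51
w px 180 58 rect(mm) [470. 221.] [39. 40.] 37
13.8 [0.52940324 0.13090414 0.00969836] [-0.00465903  2.97935372  0.2738176 ] 0.2995197028756543
```

View pics/wrist14.png

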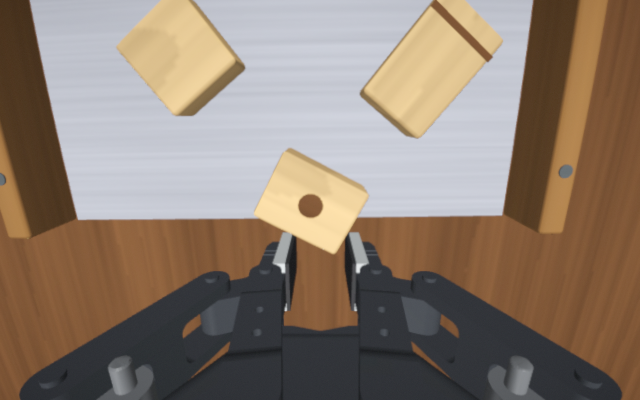

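The mid block is at (0.526, 0.155), crossing the tray's edge, with a clear lane between the other two. I'll push 4.5 cm more and withdraw.

>>> move_arm:
  deltas:
    - {"dx": 0.0,"dy": -1.5,"dz": 0.0,"roll": 0.0,"grip": 0.4}
    - {"dx": 0.0,"dy": -1.5,"dz": 0.0,"roll": 0.0,"grip": 0.4}
    - {"dx": 0.0,"dy": -1.0,"dz": 0.0,"roll": 0.0,"grip": 0.4}
    - {"dx": 0.0,"dy": -0.5,"dz": 0.0,"roll": 0.0,"grip": 0.4}
    - {"dx": 0.0,"dy": 0.0,"dz": 0.0,"roll": 0.0,"grip": 0.4}

```text
t: 14.3
tool_pos: [0.5298, 0.1718, 0.0098]
ee_rot: [1.0, 0.001, -0.003, -0.0]
contact_force: [-0.3, -0.9, 0.1]
opening: 0.303
```

>>> move_arm:
  deltas:
    - {"dx": 0.0,"dy": 1.5,"dz": 0.0,"roll": 0.0,"grip": 0.4}
    - {"dx": 0.0,"dy": 2.5,"dz": 0.0,"roll": 0.0,"grip": 0.4}
    - {"dx": 0.0,"dy": 2.0,"dz": -3.0,"roll": 0.0,"grip": 0.4}
    - {"dx": 0.0,"dy": 3.0,"dz": -4.0,"roll": 0.0,"grip": 0.4}
    - {"dx": 0.0,"dy": 3.0,"dz": -4.0,"roll": 0.0,"grip": 0.4}

```text
t: 14.8
tool_pos: [0.5296, 0.0473, 0.1207]
ee_rot: [1.0, -0.001, -0.004, 0.001]
contact_force: [1.0, 1.2, 0.1]
opening: 0.301
```

>>> move_arm:
  deltas:
    - {"dx": 0.0,"dy": 3.0,"dz": -4.0,"roll": 0.0,"grip": 0.4}
    - {"dx": 0.0,"dy": 3.0,"dz": -4.0,"roll": 0.0,"grip": 0.4}
    - {"dx": 0.0,"dy": 2.0,"dz": -2.0,"roll": 0.0,"grip": 0.4}
    - {"dx": 0.0,"dy": 0.0,"dz": 0.0,"roll": 0.0,"grip": 0.4}

```text
t: 15.2
tool_pos: [0.5322, -0.0357, 0.2233]
ee_rot: [1.0, -0.005, 0.0, 0.001]
contact_force: [0.3, 0.1, -0.4]
opening: 0.3
```

Run:
```python
from h import *
c=snap("side","side15");w=snap("scene","scene15");r=snap("wrist","wrist15")
b=np.vstack([np.hstack([cv2.resize(c["color"],(400,250)),cv2.resize(w["color"],(400,250))]),np.hstack([cv2.resize(r["color"],(400,250)),cv2.resize(load("scene0")["color"],(400,250))])]);cv2.imwrite("pics/z15.png",b[:,:,::-1])
blocks(w,"sc")
s=readout.get_state();print(s["t"],s["tool_pos"],s["contact_force"],s["opening"])
d=cv2.absdiff(w["color"],load("scene0")["color"]).max(2)
for n,(x,y) in dict(spigot=(315,281),oil=(355,265)).items(): print(n,d[y-14:y+14,x-10:x+10].mean())
```

```text
sc px 390 396 rect(mm) [ 978. -270.] [26. 16.] 1
sc px 333 196 rect(mm) [559. 209.] [111.  50.] 19
sc px 505 195 rect(mm) [1025.  482.] [121.  30.] 9
sc px 311 184 rect(mm) [474. 222.] [38. 38.] 32
sc px 249 175 rect(mm) [276. 158.] [51. 22.] 85
sc px 474 103 rect(mm) [783. 945.] [106.  27.] 2
15.35 [ 0.52995619 -0.02900648  0.21881951] [ 0.08154265  0.82447254 -0.24664187] 0.3018153573207978
spigot 4.171428571428572
oil 4.228571428571429
```

View pics/z15.png

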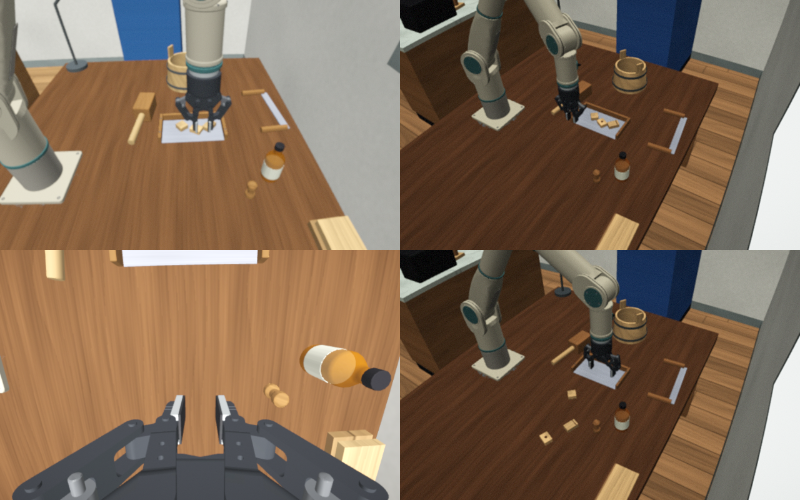

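Run:
```python
from h import *
w=load("scene15")
b=cv2.resize(w["color"][130:240,240:400],None,fx=5,fy=5,interpolation=cv2.INTER_CUBIC);cv2.imwrite("pics/z16.png",b[:,:,::-1])
```

```text
(no output)
```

View pics/z16.png

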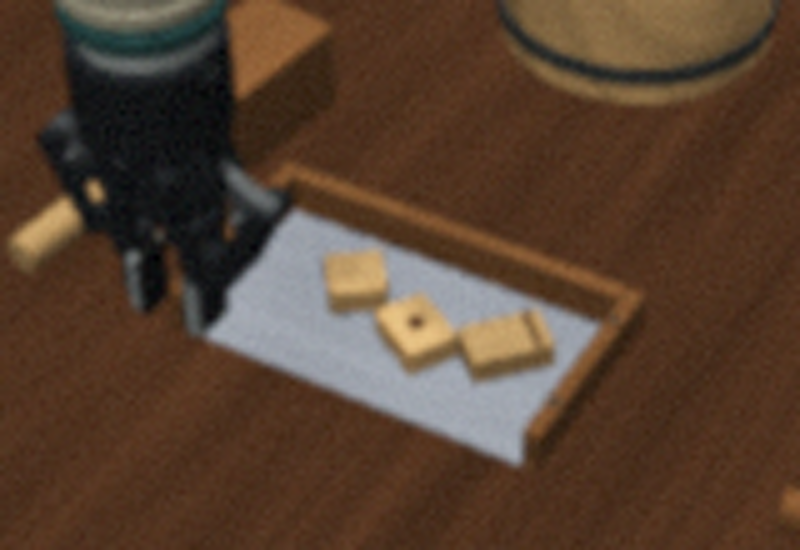

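All three offcuts lie flat on the tray floor, well inside the open edge, and the gripper is clear of everything.

```bash
python3 -c "
from h import *
print(finish_job())"
```

```text
the job is handed in; nothing more can be done
None
```

I swept all three offcuts along the bench into the tray and handed the job in at about 15.4 s of the 72 s allowed. The fingers were set about 25 mm apart, and I pushed the square first, then the long block, then the mid one.

- **Offcuts:** in the last pictures all three lie flat inside the tray. The square is at (0.474, 0.222) and the long block at about (0.584, 0.216). The mid block lies between them at about (0.526, 0.20). The tray's open edge is at y ≈ 0.142.
- **Not measured separately at the end:** in the final scene mask the mid and long blocks merged into one blob. The long block's position is therefore from before the last push, and the mid block's is worked out from that push. I confirmed both by eye in a zoomed view.
- **Bystanders:** the spigot and oil bottle match their first pictures. The mallet and bucket looked unmoved by eye only; I took no measurements of them.
- **Forces:** the measured contact force stayed under about 4 N in the readings I took.
- **Rejected moves:** the first two move calls were refused as "invalid input" because some rows left fields out. The arm did not move, and I resent them as full rows.

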